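Seat the milk meter cap on its push-push catch

TASK

Take the grey milk meter cap out of the drying rack by its grip and put its stem into the meter's socket at the outlet pipe end, so that it ends standing free in the locked-down position and not popped up. The hidden spring seat in the socket is push-push, and nobody knows whether it was left up or already locked down: feel where the stem stops, click it only if that is needed, and press gently, for hard pushing (over about 20 N) cracks the meter. Leave the other parts in the rack and on the table where they are.

Things in the scene. Friction and masses are not known exactly. Their poses are not given: they have to be found in the camera images.
- cap: The milk meter cap, grey polymer, about 100 g, round about its z axis. Origin: centre of its stem's tip; z points up to the grip. From the origin up: stem 20 mm diameter, 48 mm long (tip bevelled 3 mm); disc 60 mm diameter, 8 mm thick; round ribbed grip 32 mm diameter (34 mm over the ribs) from 56 to 90 mm. It starts hanging upright, its stem through one of the three rack holes.
- meter: The twin milk meter, fixed upright: steel foot, two grey round bodies, and on top a white block 84 mm (its x) by 160 mm (its y) whose flat top (the deck) lies 120 mm above the origin and has two like sockets, 40 mm either side of the middle along y. A steel outlet pipe sticks out at its +y end. Its height over the table differs each time. z up.
- socket (a point): Centre of the mouth of the socket to use, the one nearer the outlet pipe (meter +y), at deck level: a vertical bore of 22 mm diameter, 3 mm chamfer. In it sits a hidden push-push spring seat, up or locked down (see the next two points). A touch of 2 to 3 N hardly moves it; it pushes back with 3 N when up, 4.5 N when locked, 6 N at the click, enough to carry the cap.
- rack: Drying rack of steel, fixed, 80 mm (its x) by 280 mm (its y), flat top 60 mm above its origin, which lies on the table under the middle. Three 27 mm holes in a row along its y at -90, 0 and 90 mm.
- claw_top: Bystander: chrome claw top with four slanted nipples, 64 mm diameter, hanging by its spigot in another rack hole; origin at the spigot's lower end, 40 mm below the rack's top.
- plug: Bystander: low black rubber plug, 40 mm diameter, 12 mm above the rack top, in the remaining rack hole; origin at its stem's lower end, 40 mm below the rack's top.
- gasket: Bystander: small rubber gasket ring, 52 mm outside diameter, 8 mm thick, flat on the table; origin under its centre.
- sample_cup: Bystander: white sample cup, 68 mm diameter, 80 mm tall, standing on the table; origin under its centre.
- seat_up (a point): Point fixed in the meter, 24 mm below the socket mouth: where a stem tip meets the seat if it is up (cap disc then 24 mm above the deck). To change the state push the stem tip to 41 mm or more below the mouth and let it come back: up becomes locked down, locked down becomes up. Pushed less than 38 mm it returns to the state it had.
- seat_low (a point): Point fixed in the meter, 34 mm below the socket mouth: where a stem tip meets and rests on the seat if it is locked down (cap disc then 14 mm above the deck). The catch's travel ends at 41 mm; deeper only the seat's rubber pad gives, about 4 N per mm. A slow push (about 10 mm/s) that reaches 9 to 10 N always clicks it, at about 42 mm; 20 N is reached at about 44.5 mm.
- gasket_large: Bystander: large rubber gasket ring, 72 mm outside diameter, 8 mm thick, flat on the table beyond; origin under its centre.
- dip_bottle: Bystander: white bottle, 64 mm diameter, about 170 mm tall, standing to the right of the meter; origin under its centre.
- spanner: Bystander: steel spanner lying flat on the table, near right; origin under its middle.
- brush: Bystander: brush lying flat on the table beyond the rack; origin under its middle.
There are look-alikes about, which are no part of the job. What is shaped like the cap but blue is not meant.

How it is judged:
At the end, for the whole second after the job is handed in: The cap stands still and released in the socket at the outlet pipe end, upright within 0.12 rad and centred within 5 mm, with its stem tip 31.5 to 36.5 mm below the mouth, that is, resting on the locked-down seat (34 mm), not on the seat popped up (24 mm) (horizontal distance between cap and socket below 0.005 m and z of cap in the frame of socket between -0.0365 and -0.0315 m and angle between cap's own z axis and vertical below 0.12 rad and linear speed of cap below 0.01 m/s); the robot touches nothing.
It fails at once if the seat is pushed with more than about 22 N (its rubber pad crushed: stem tip more than 45.2 mm below the mouth) (horizontal distance between cap and socket below 0.01 m and z of cap in the frame of socket below -0.0452 m).
It fails at once if the cap is pushed against the meter's block with more than 22 N (contact force between cap and meter above 22 N).
It fails at once if the robot itself pushes on the meter with more than 22 N (contact force between the arm and meter above 22 N).
It fails at once if a bystander in the rack or on the table is moved by more than 30 mm (distance of any of claw_top, plug, gasket, sample_cup, gasket_large, dip_bottle, spanner, brush from where it was at the start of the episode above 0.03 m).
It also fails if it takes over 45 s, if anything falls off the work surface, if the arm or the gripper's body presses on something with over 40 N, if the wrist force passes 120 N, or if a joint passes its speed limit or range.

ROBOT

A 6-joint arm with a two-finger parallel gripper is mounted at the origin on the work surface. World frame = base frame: x ahead of the robot, y to its left, z up, the work surface at z = 0. Lengths are in m, angles in rad, forces in N, time in s.
With the tool pointing down it reaches from about 0.35 to 0.875 m from the base axis. Payload 4.2 kg.
Tool frame: the origin (TCP) lies midway between the tips of the shut fingers; the grasp point (between the pads) lies 19 mm behind it; z points along the fingers, y is the line along which they close (so a half turn about z gives the same grasp; the last joint's range is limited). The gripper opens to 85 mm and grips with 20 to 120 N. Pads are 22 mm wide; open, the fingers measure 114 mm over their backs; the gripper's body (76 mm by 85 mm) begins 54 mm behind the grasp point. The pads swing forward as they close: fully open they stand 13 mm farther back than shut.
Start: joints at [-1.078, 0.385, 0.008, 0, -1.194, -0.259], TCP at [0.145, -0.608, 0.231] pointing down, gripper open.
Joint ranges: [-3.14, 3.14], [-1.21, 2.06], [-1.07, 1.41], [-3.16, 2.05], [-2.99, -0.16], [-3.1, 3.1]. Speed limits (rad/s): [2.79, 2.79, 3.14, 3.14, 3.14, 3.14].

INTERFACE

Orientations are given as [roll, pitch, yaw] about the fixed x, y, z axes, in that order (R = Rz(yaw) Ry(pitch) Rx(roll)).
In Python, from bench import manip gives the robot as it stands.
- The arm moves only by the tool drive_tool, never from a script. Its argument "rows" is a list that holds one entry, the list of rows, each a list of 7 numbers: the opening, from -1 (shut) to 1 (fully open), then the shift along the world's x, y, z in mm, then the turn, a rotation vector about the world's x, y, z in degrees. A call has 1 to 20 rows; each row shifts and turns the commanded pose from where the row before left it; what a row does not reach is not made up. A row lasts 1/10 s, in which the tool goes at most 50 mm and 8.59 degrees, less where a joint would pass 70% of its speed; a pose out of reach is approached as far as the arm can. A call with a gripper value outside its range is refused whole. The fingers move at their own pace and stop on an object; the grip force is fixed at half the most. Time passes only in rows, so rows that do not move let the fingers close. It gives the time, the measured TCP pose, the force, the opening and the grip force at its end, in the units of the state.
- manip.get_obs(): the state, without advancing time (a new reading comes with each control period).
- manip.read_camera(name): name is "scene" or "side" or "wrist"; returns (picture, depth): 480x640x3 uint8, red, green, blue; 480x640 float32, m along the optical axis (not along the pixel's ray), 0 where there is no reading.
- manip.camera_info(name): a dict with "vertical_fov" (degrees; the focal length in pixels is half the picture's height over the tangent of half this angle, whatever the lens; pixels are square), "cx", "cy" (the principal point, pixels), "dist" ([k1, k2, p1, p2, k3] as OpenCV has them; the pictures are not rectified), "eye" and "attitude" of the camera in the world; the wrist camera has in their place "T_tool_cam" (4x4, takes a point from camera to tool coordinates, whose origin is the TCP and whose axes are the flange's). Camera axes: x right, y down, z forward; pixel columns grow to the right and rows downward; lengths in m; the calibration is good to about 2 mm. A picture is of the moment at which its call begins: read the wrist's pose just before it. camera_info takes no time and is no camera call.
- manip.finish_job(): hands the job in; it is judged then, once.
The state is a dict: "t": time; "joints": joint angles; "dq": joint speeds; "joint_efforts": joint torques, N m; "tcp_pos": TCP position; "orientation": TCP orientation; "contact_force": force on the tool from outside, world axes, zero at the start; "ft_torque": the same for the moment, N m; "gripper_width": opening from 0.0 (shut) to 1.0 (fully open); "gripper_force": force on a finger pad.
Only numpy, scipy, OpenCV 4.12 (cv2) and the standard library are available. Lean on these libraries where they do the work, as an engineer would, in place of code of your own. Each camera call takes 0.05 s, during which the arm holds its last target. There are 200 camera calls.

## Working session

There is one attempt and no reset: what is moved stays moved. The work goes in short steps, Python scripts to look and compute and a tool call to move; the robot and the scene stay as the last step left them, time stands still between calls to the robot, and variables do not carry over. Pictures are saved under pics/ and viewed, at most 10 in all, crops included, and the job is handed in when it is done.

Besides the shell and the picture viewer there is one more tool, called after "Call:" as a command line: name --argument value ..., lists and objects as JSON in quotes. drive_tool: Moves the arm, as the interface text tells. Its arguments: {"type":"object","properties":{"rows":{"type":"array","items":{"type":"array","items":{"type":"array","items":{"type":"number"}}}}},"required":["rows"]}

```bash
mkdir -p pics; cat > h.py <<'E'
import numpy as np, cv2
from bench import manip
from scipy.spatial.transform import Rotation as R
def cam(name):
    i=manip.camera_info(name); f=240/np.tan(np.radians(i['vertical_fov'])/2)
    K=np.array([[f,0,i['cx']],[0,f,i['cy']],[0,0,1]]); d=np.array(i['dist'],float)
    if 'eye' in i:
        a=np.array(i['attitude'],float); M=a if a.shape==(3,3) else R.from_euler('xyz',a).as_matrix(); return K,d,M,np.array(i['eye'])
    o=manip.get_obs(); Rt=R.from_euler('xyz',o['orientation']).as_matrix(); T=np.array(i['T_tool_cam'])
    return K,d,Rt@T[:3,:3],Rt@T[:3,3]+np.array(o['tcp_pos'])
def rays(c,uv):
    K,d,M,e=c; p=cv2.undistortPoints(np.array(uv,float).reshape(-1,1,2),K,d)[:,0]
    return np.c_[p,np.ones(len(p))]@M.T
def plane(c,uv,z):
    r=rays(c,uv); return c[3]+r*((z-c[3][2])/r[:,2])[:,None]
def cloud(c,dep):
    v,u=np.mgrid[0:480,0:640]; r=rays(c,np.stack([u.ravel(),v.ravel()],1).astype(float))
    P=(c[3]+r*dep.ravel()[:,None]).reshape(480,640,3); P[dep==0]=np.nan; return P
E
python3 - <<'E'
from h import *
for n in ['scene','side']:
    print(n,manip.camera_info(n)); c=cam(n); im,d=manip.read_camera(n); cv2.imwrite(f'pics/{n}0.png',im[...,::-1]); np.savez(f'{n}0.npz',P=cloud(c,d),im=im)
print(manip.get_obs())
E
```

```text
scene {'vertical_fov': 55.546718325396384, 'cx': 319.2534646265589, 'cy': 234.19287915548188, 'dist': array([-0.02787264,  0.        ,  0.        ,  0.        ,  0.        ]), 'eye': array([ 1.27862749, -0.13963314,  0.54389027]), 'attitude': array([-2.12405315, -0.0153477 ,  1.44674589])}
side {'vertical_fov': 53.304926922736385, 'cx': 308.32025830572326, 'cy': 246.03932383109995, 'dist': array([0.04028117, 0.        , 0.        , 0.        , 0.        ]), 'eye': array([0.41936922, 0.61699789, 0.66085507]), 'attitude': array([-2.23682926e+00, -7.44575094e-04, -2.87604995e+00])}
{'t': 0.1, 'joints': array([-1.07837191e+00,  3.85457212e-01,  6.75019588e-03, -4.22488680e-04,
       -1.19401041e+00, -2.58586688e-01]), 'dq': array([ 0.00127197, -0.00119693,  0.0026113 ,  0.00178422,  0.00107721,
       -0.00073656]), 'joint_efforts': array([-8.86082307e-05, -3.93319452e+01,  1.88930994e+01,  4.19794366e+00,
       -2.59391178e-03,  8.14231754e-06]), 'tcp_pos': array([ 0.14470048, -0.60747383,  0.23034158]), 'orientation': array([ 3.13963501e+00, -1.11759406e-04, -2.90791064e+00]), 'contact_force': array([ 0.28958605,  0.99855185, -0.00602076]), 'ft_torque': array([ 0.00108752, -0.00889037, -0.03722609]), 'gripper_force': 0.0, 'gripper_width': 1.002119052806792}
```

View pics/scene0.png

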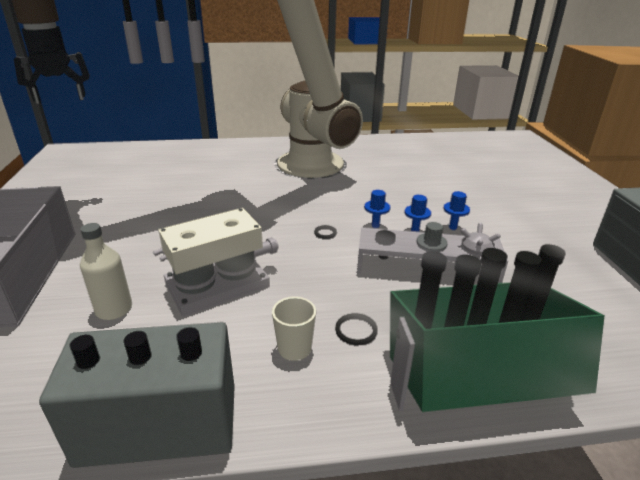

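View pics/side0.png

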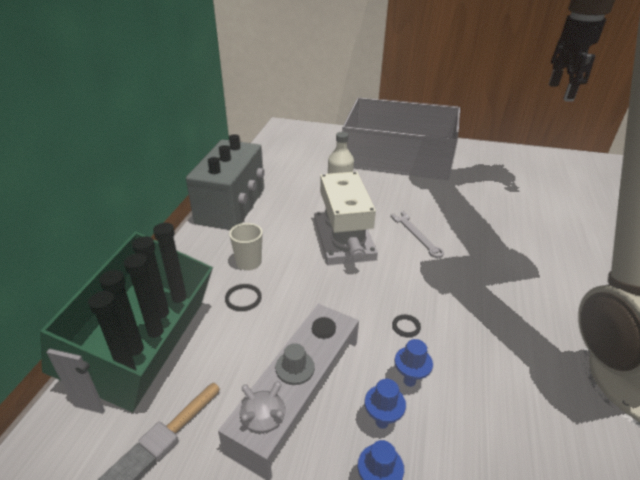

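The scene view shows the grey cap in the rack's middle hole at (433,232), with the claw top at (480,243) and the meter's outlet pipe at (268,246). The socket to use is therefore at about (231,223) in the scene view and (351,203) in the side view, where the cap is at (294,358).

```bash
python3 - <<'E'
from h import *
def pr(n,im,P,box,zlo,zhi,test):
    x0,x1,y0,y1=box; p=P[y0:y1,x0:x1].reshape(-1,3); q=im[y0:y1,x0:x1].reshape(-1,3).astype(int)
    m=(p[:,2]>zlo)&(p[:,2]<zhi)&test(q); return p[m]
D={n:np.load(f'{n}0.npz') for n in ['scene','side']}
any_=lambda q:np.ones(len(q),bool)
for n,box,cap,sock,hole in [('scene',(150,280,205,285),(415,450,215,250),(231,223),0),('side',(310,385,165,240),(275,318,335,385),(351,203),0)]:
    P,im=D[n]['P'],D[n]['im']
    p=pr(n,im,P,box,.1,.3,lambda q:(q.min(1)>120)&(q[:,0]-q[:,2]>10))
    zd=np.median(p[:,2][p[:,2]>np.percentile(p[:,2],40)]); t=p[abs(p[:,2]-zd)<.006]
    r=cv2.minAreaRect((t[:,:2]*1000).astype(np.float32)); print(n,'deck z',zd,np.percentile(p[:,2],[50,80,95]),r)
    # socket: dark blob near
    c=cam(n); g=cv2.cvtColor(im,cv2.COLOR_RGB2GRAY).astype(int); u,v=sock
    w=g[v-9:v+10,u-12:u+13]; hi=np.percentile(w,90); ys,xs=np.where(w<hi*.8); uv=[u-12+(xs.min()+xs.max())/2,v-9+(ys.min()+ys.max())/2]
    print('socket px',uv,xs.min(),xs.max(),ys.min(),ys.max(),plane(c,[uv],zd))
    k=pr(n,im,P,cap,.0,.3,any_); print('cap z pct',np.percentile(k[:,2],[5,25,50,75,90,99]))
    zt=np.percentile(k[:,2],97); s=k[k[:,2]>zt-.008]; print('cap top',zt,np.median(s,0),(s.min(0)+s.max(0))/2,np.ptp(s,0))
E
```

```text
scene deck z 0.1277533813360457 [0.12734591 0.12796976 0.12866981] ((571.8402709960938, -239.98306274414062), (88.03038787841797, 161.0751953125), 24.53361701965332)
socket px [np.float64(231.0), np.float64(223.5)] 6 18 7 12 [[ 0.55868264 -0.2033598   0.12775338]]
cap z pct [0.00064771 0.01961703 0.06666074 0.07848649 0.10076406 0.10386557]
cap top 0.1031276487999784 [0.56655748 0.17717984 0.10219605] [0.5627531  0.17888253 0.100078  ] [0.03388223 0.03221887 0.00981336]
side deck z 0.12663459691867363 [0.12571866 0.12714238 0.12813012] ((569.1231689453125, -240.7914581298828), (85.1144027709961, 167.18475341796875), 24.41023826599121)
socket px [np.float64(354.5), np.float64(206.0)] 7 24 6 18 [[ 0.54168578 -0.19017724  0.1266346 ]]
cap z pct [0.05767697 0.05968661 0.06696294 0.07922001 0.10078592 0.10290111]
cap top 0.1020440852707773 [0.55923958 0.18147681 0.10095962] [0.56060946 0.19927907 0.098889  ] [0.0328145  0.07420834 0.0094443 ]
```

```bash
python3 - <<'E'
from h import *
for n,b in [('scene',(355,510,220,285)),('side',(222,360,300,470))]:
    z=np.load(f'{n}0.npz'); P,im=z['P'],z['im'].astype(int)
    p=P[b[2]:b[3],b[0]:b[1]].reshape(-1,3); t=p[abs(p[:,2]-.06)<.005]
    print(n,np.median(t[:,2]),cv2.minAreaRect((t[:,:2]*1000).astype(np.float32)))
    m=((im[...,2]-im[...,0]>60)&(P[...,2]>.03)&(P[...,2]<.2)&(P[...,0]>.3)&(P[...,1]>0)).astype(np.uint8)
    k,l,s,ce=cv2.connectedComponentsWithStats(m)
    for i in range(1,k):
        if s[i,4]>80:q=P[l==i]; print('blue',np.median(q,0),q.min(0),q.max(0))
    a=im[330:395,265:325] if n=='side' else None
E
```

```text
scene 0.060890435066796866 ((559.1505126953125, 179.0787353515625), (279.85162353515625, 85.99969482421875), 75.35903930664062)
blue [0.39936779 0.10741614 0.06247621] [0.36127714 0.08264694 0.03089057] [0.41953303 0.1395296  0.0933649 ]
blue [0.42402837 0.28434465 0.06311496] [0.38490996 0.26153892 0.03014659] [0.44296279 0.31895343 0.0926703 ]
blue [0.43181685 0.1913998  0.06240905] [0.39565431 0.16711973 0.03051025] [0.45022177 0.22432447 0.09343004]
side 0.05950509753290001 ((505.8626403808594, 190.89007568359375), (282.96392822265625, 189.87376403808594), 75.01140594482422)
blue [0.38586069 0.11154708 0.08948599] [0.37167944 0.0963999  0.08683093] [0.40042787 0.12610884 0.09225612]
blue [0.38253865 0.12371751 0.05576844] [0.35784822 0.08923899 0.05241898] [0.41455702 0.13976276 0.07354884]
blue [0.41707415 0.20275113 0.05660307] [0.39059804 0.17455726 0.05256696] [0.44747358 0.22585009 0.09230088]
blue [0.41168395 0.29335694 0.05771326] [0.38292711 0.26747771 0.0524325 ] [0.44002901 0.31294824 0.09290012]
```

Call:
drive_tool --rows '[[[1, 31.5, 31, 4, 0, 0, 5], [1, 31.5, 31, 4, 0, 0, 5], [1, 31.5, 31, 4, 0, 0, 5], [1, 31.5, 31, 4, 0, 0, 5], [1, 31.5, 31, 4, 0, 0, 5], [1, 31.5, 31, 4, 0, 0, 5], [1, 31.5, 31, 4, 0, 0, 5], [1, 31.5, 31, 4, 0, 0, 5], [1, 31.5, 31, 4, 0, 0, 5], [1, 31.5, 31, 4, 0, 0, 5], [1, 31.5, 31, 4, 0, 0, 5], [1, 31.5, 31, 4, 0, 0, 5], [1, 31.5, 31, 4, 0, 0, 2], [1, 0, 0, 0, 0, 0, 0], [1, 0, 0, 0, 0, 0, 0]]]'

```text
t: 1.6
tcp_pos: [0.5545, -0.204, 0.2824]
orientation: [3.14, -0.0, -1.824]
contact_force: [-0.6, -0.7, -0.6]
gripper_width: 0.997
gripper_force: 0.0
```

```bash
python3 - <<'E'
from h import *
print(manip.camera_info('wrist')); c=cam('wrist'); im,d=manip.read_camera('wrist'); cv2.imwrite('pics/w1.png',im[...,::-1]); np.savez('w1.npz',P=cloud(c,d),im=im)
print(c[3],cv2.projectPoints(np.array([[.554,-.204,.127]]),cv2.Rodrigues(c[2].T)[0],-c[2].T@c[3],c[0],c[1])[0])
E
```

```text
{'vertical_fov': 63.15510685814512, 'cx': 316.57178207658734, 'cy': 237.28737056358563, 'dist': array([-0.01859438,  0.        ,  0.        ,  0.        ,  0.        ]), 'T_tool_cam': array([[-7.57022163e-04, -9.45584333e-01, -3.25376239e-01,
         8.57731976e-02],
       [ 9.99999519e-01, -5.13011262e-04, -8.35729089e-04,
         8.06294099e-04],
       [ 6.23330658e-04, -3.25376715e-01,  9.45584266e-01,
        -1.40589035e-01],
       [ 0.00000000e+00,  0.00000000e+00,  0.00000000e+00,
         1.00000000e+00]])}
[ 0.5325112  -0.28689745  0.4230022 ] [[[316.15071052 217.85959033]]]
```

View pics/w1.png

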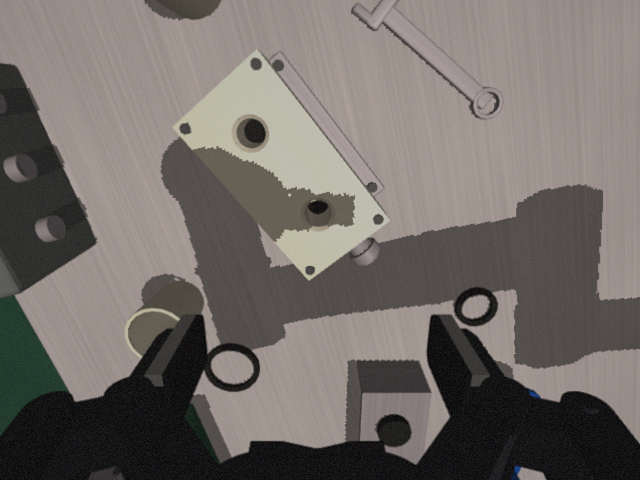

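The wrist view shows the deck with its corners at (258,50), (174,126), (310,280) and (388,220). The pipe end is at (366,250), the wanted socket at about (318,212) in my shadow, and the other socket at (251,133).

```bash
python3 - <<'E'
from h import *
c=cam('wrist'); z=np.load('w1.npz'); P,im=z['P'],z['im']
q=P[60:270,180:385].reshape(-1,3); zd=np.nanmedian(q[(q[:,2]>.11)&(q[:,2]<.15)][:,2]); print('deck',zd)
t=P[abs(P[...,2]-zd)<.006]; t=t[(t[:,0]>.45)]; r=cv2.minAreaRect((t[:,:2]*1000).astype(np.float32)); print(r)
print(plane(c,[(318,212),(251,133),(256,63),(185,128),(310,270),(378,219)],zd)*1000)
# chamfer: depth below the deck
m=((P[...,2]<zd-.004)|np.isnan(P[...,2])).astype(np.uint8)
for u,v in [(318,212),(251,133)]:
    w=m[v-25:v+25,u-25:u+25]; ys,xs=np.where(w); print(len(xs),xs.min()+u-25,xs.max()+u-25,ys.min()+v-25,ys.max()+v-25)
cv2.imwrite('pics/w1c.png',cv2.resize(cv2.convertScaleAbs(im[90:260,200:370,::-1],alpha=1.4),(680,680),interpolation=2)[:600])
E
```

```text
deck 0.12453832602165282
((671.0814819335938, -209.89564514160156), (316.3664245605469, 168.95120239257812), 17.503864288330078)
[[ 550.94890412 -208.34130192  124.53832602]
 [ 583.7863161  -279.63574489  124.53832602]
 [ 565.85983805 -324.42637601  124.53832602]
 [ 629.98304437 -295.53954079  124.53832602]
 [ 569.965189   -161.65480431  124.53832602]
 [ 506.1533542  -190.67767128  124.53832602]]
569 297 340 191 234
695 226 275 110 156
```

View pics/w1c.png

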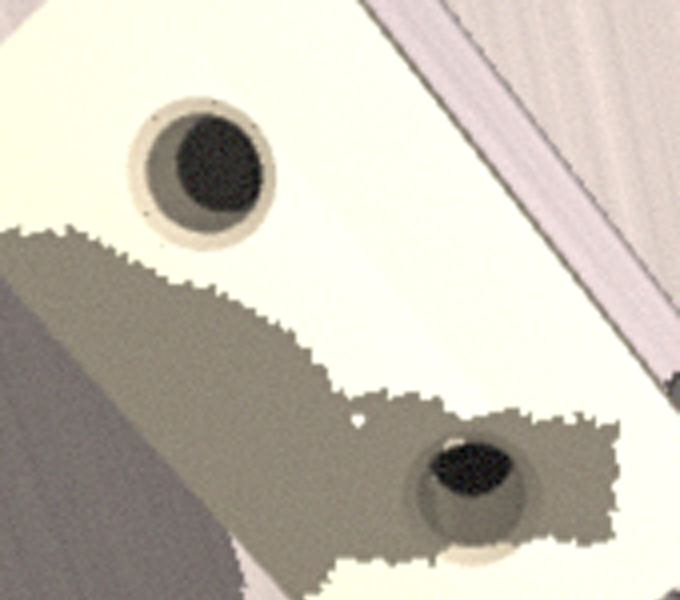

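The zoom puts the chamfer ring's centre at about (318,213.7) in the full picture, which gives a socket near (551,-207) mm. Next I go above the cap.

Call:
drive_tool --rows '[[[1, 0.5, 42.5, -6, 0, 0, 0], [1, 0.5, 42.5, -6, 0, 0, 0], [1, 0.5, 42.5, -6, 0, 0, 0], [1, 0.5, 42.5, -6, 0, 0, 0], [1, 0.5, 42.5, -6, 0, 0, 0], [1, 0.5, 42.5, -6, 0, 0, 0], [1, 0.5, 42.5, -6, 0, 0, 0], [1, 1, 42.5, -6, 0, 0, 0], [1, 1, 43, -6, 0, 0, 0], [1, 0, 0, 0, 0, 0, 0], [1, 0, 0, 0, 0, 0, 0]]]'

```text
t: 2.75
tcp_pos: [0.5594, 0.1775, 0.2289]
orientation: [3.141, -0.001, -1.826]
contact_force: [-0.1, -0.8, 0.6]
gripper_width: 1.004
gripper_force: 0.0
```

```bash
python3 - <<'E'
from h import *
c=cam('wrist'); im,d=manip.read_camera('wrist'); P=cloud(c,d); cv2.imwrite('pics/w2.png',im[...,::-1]); np.savez('w2.npz',P=P,im=im)
for lo,hi in [(.096,.108),(.064,.075)]:
    m=(P[...,2]>lo)&(P[...,2]<hi)&(np.hypot(P[...,0]-.56,P[...,1]-.179)<.045); q=P[m]
    print(len(q),np.median(q[:,2]),cv2.minAreaRect((q[:,:2]*1000).astype(np.float32)),cv2.minEnclosingCircle((q[:,:2]*1000).astype(np.float32)))
t=P[(abs(P[...,2]-.06)<.005)&(P[...,0]>.48)&(P[...,0]<.66)&(P[...,1]>0.03)]; print(cv2.minAreaRect((t[:,:2]*1000).astype(np.float32)))
E
```

```text
1463 0.09983937826434452 ((559.6244506835938, 176.92236328125), (32.69060516357422, 32.416866302490234), 65.87049865722656) ((559.4336547851562, 177.07308959960938), 16.926843643188477)
2335 0.0659989922663341 ((559.3319091796875, 176.75851440429688), (58.69651794433594, 59.325538635253906), 70.27236938476562) ((559.1775512695312, 176.91064453125), 30.1265926361084)
((557.4520874023438, 176.83804321289062), (281.5904235839844, 80.6594009399414), 75.24617767333984)
```

View pics/w2.png

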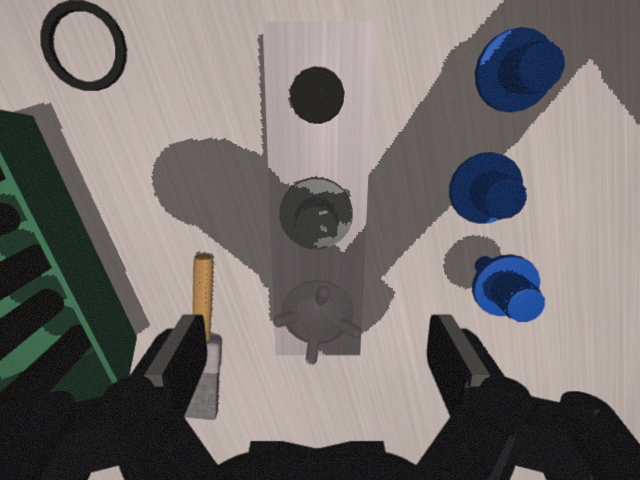

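The wrist view shows the cap at (316,212), clear between the fingers, with the claw top at (318,310) clear of them too. I go down and grip.

Call:
drive_tool --rows '[[[1, 0, 0.5, -30, 0, 0, 0], [1, 0, 0, -30, 0, 0, 0], [1, 0, 0, -30, 0, 0, 0], [1, 0, 0, -30, 0, 0, 0], [1, 0, 0, -20, 0, 0, 0], [1, 0, 0, -10, 0, 0, 0], [1, 0, 0, -8, 0, 0, 0], [1, 0, 0, 0, 0, 0, 0], [-1, 0, 0, 0, 0, 0, 0], [-1, 0, 0, 0, 0, 0, 0], [-1, 0, 0, 0, 0, 0, 0], [-1, 0, 0, 0, 0, 0, 0], [-1, 0, 0, 0, 0, 0, 0], [-1, 0, 0, 0, 0, 0, 0], [-1, 0, 0, 0, 0, 0, 0]]]'

```text
t: 4.3
tcp_pos: [0.5604, 0.179, 0.0722]
orientation: [-3.14, 0.001, -1.825]
contact_force: [-0.2, 0.3, 5.7]
gripper_width: 0.358
gripper_force: 59.5
```

Call:
drive_tool --rows '[[[-1, 0, 0, 15, 0, 0, 0], [-1, 0, 0, 25, 0, 0, 0], [-1, 0, 0, 30, 0, 0, 0], [-1, 0, 0, 30, 0, 0, 0], [-1, 0, 0, 30, 0, 0, 0], [-1, 0, -20, 20, 0, 0, 0], [-1, -1, -40, 0, 0, 0, 0], [-1, -1, -40, 0, 0, 0, 0], [-1, -1, -40, 0, 0, 0, 0], [-1, -1, -40, 0, 0, 0, 0], [-1, -1, -40, 0, 0, 0, 0], [-1, -1, -40, 0, 0, 0, 0], [-1, -1, -40, 0, 0, 0, 0], [-1, -1, -40, 0, 0, 0, 0], [-1, 0, -25, 0, 0, 0, 0], [-1, 0, -15, 0, 0, 0, 0], [-1, 0, -4, 0, 0, 0, 0], [-1, 0, 0, 0, 0, 0, 0], [-1, 0, 0, 0, 0, 0, 0]]]'

```text
t: 6.2
tcp_pos: [0.5519, -0.2044, 0.2211]
orientation: [3.141, 0.0, -1.825]
contact_force: [0.6, 0.3, -0.7]
gripper_width: 0.355
gripper_force: 59.5
```

```bash
python3 - <<'E'
from h import *
o=manip.get_obs(); print(o['tcp_pos'],o['orientation'],o['contact_force'],o['gripper_width'])
ims=[]
for n in ['scene','side']:
    c=cam(n); im,d=manip.read_camera(n); P=cloud(c,d); np.savez(n+'1.npz',P=P,im=im)
    b=(150,310,130,290) if n=='scene' else (270,430,90,250); ims.append(cv2.resize(im[b[2]:b[3],b[0]:b[1],::-1],(400,400),interpolation=2))
    t=o['tcp_pos']
    print(n,cv2.projectPoints(np.array([[t[0],t[1],t[2]-.06],[.5523,-.2047,.127]]),cv2.Rodrigues(c[2].T)[0],-c[2].T@c[3],c[0],c[1])[0].reshape(-1,2)-[b[0],b[2]])
    m=(np.hypot(P[...,0]-t[0],P[...,1]-t[1])<.04)&(P[...,2]>t[2]-.075)&(P[...,2]<t[2]-.015); q=P[m]
    s=q[q[:,2]<t[2]-.018]; print(np.percentile(s,[2,50,98],axis=0))
    for z0 in np.arange(-.07,-.014,.01):
        w=q[abs(q[:,2]-t[2]-z0)<.005]; 
        if len(w)>5: print(round(z0,3),len(w),w.min(0),w.max(0))
cv2.imwrite('pics/s1.png',np.hstack(ims))
E
```

```text
[ 0.55186948 -0.20438885  0.22113248] [ 3.14114473e+00  2.86019191e-04 -1.82454492e+00] [ 0.59352811  0.3125981  -0.69541771] 0.3547759401804232
scene [[78.94748286 75.33974215]
 [80.42703831 92.12180178]]
[[ 0.55444355 -0.21285727  0.16279599]
 [ 0.56103361 -0.20302139  0.18226277]
 [ 0.56432287 -0.19435374  0.19972012]]
-0.06 14 [ 0.55701499 -0.2108726   0.16160077] [ 0.56366282 -0.19656419  0.16613002]
-0.05 59 [ 0.55157287 -0.21377788  0.16618375] [ 0.56364364 -0.19413344  0.17610796]
-0.04 60 [ 0.55190438 -0.21316725  0.17618172] [ 0.56509334 -0.1940648   0.18599848]
-0.03 60 [ 0.55415695 -0.21316884  0.18619018] [ 0.5648387  -0.19435303  0.19609185]
-0.02 26 [ 0.55317181 -0.21274224  0.19630914] [ 0.56426188 -0.19427269  0.20118391]
side [[ 81.89030039  97.05051857]
 [ 80.75193839 111.32336418]]
[[ 0.5420156  -0.20515417  0.16297254]
 [ 0.54978633 -0.19826241  0.18055942]
 [ 0.5602692  -0.19424969  0.19740332]]
-0.06 14 [ 0.54350225 -0.2036961   0.1615803 ] [ 0.559461   -0.19597159  0.16550925]
-0.05 42 [ 0.54124483 -0.20537274  0.16629876] [ 0.55993523 -0.19350086  0.17607543]
-0.04 48 [ 0.54238501 -0.2054094   0.17621604] [ 0.56090071 -0.19520685  0.18611814]
-0.03 42 [ 0.54166111 -0.20515417  0.18638174] [ 0.55899548 -0.19304124  0.19601412]
```

View pics/s1.png

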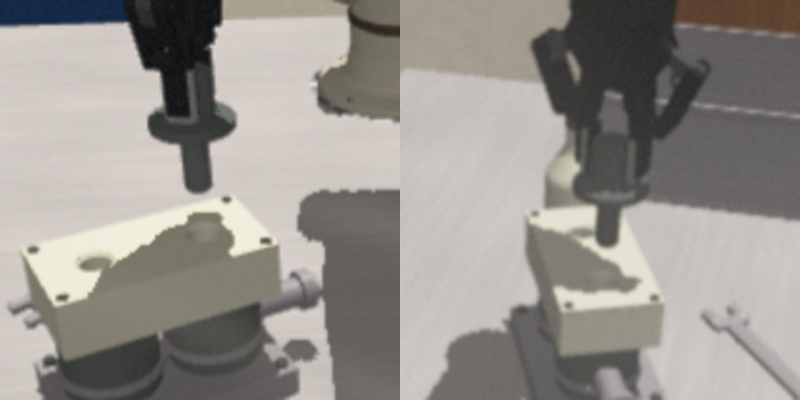

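The tip and the socket line up in both views to within about 2 mm. The stem tip is 59–60 mm below the TCP. I go down gently.

Call:
drive_tool --rows '[[[-1, 1, 0, -10, 0, 0, 0], [-1, 0, 0, -10, 0, 0, 0], [-1, 0, 0, -6, 0, 0, 0], [-1, 0, 0, -2, 0, 0, 0], [-1, 0, 0, -2, 0, 0, 0], [-1, 0, 0, -2, 0, 0, 0], [-1, 0, 0, -1, 0, 0, 0], [-1, 0, 0, -1, 0, 0, 0], [-1, 0, 0, -1, 0, 0, 0], [-1, 0, 0, 0, 0, 0, 0]]]'

```text
t: 7.3
tcp_pos: [0.5528, -0.2055, 0.1863]
orientation: [3.142, 0.0, -1.826]
contact_force: [0.1, -0.8, -2.4]
gripper_width: 0.357
gripper_force: 59.5
```

Call:
drive_tool --rows '[[[-1, 0, 0, -1, 0, 0, 0], [-1, 0, 0, -1, 0, 0, 0], [-1, 0, 0, -1, 0, 0, 0], [-1, 0, 0, -1, 0, 0, 0], [-1, 0, 0, 0, 0, 0, 0]]]'

```text
t: 7.8
tcp_pos: [0.553, -0.2053, 0.1822]
orientation: [-3.141, 0.0, -1.826]
contact_force: [0.2, 0.7, -1.0]
gripper_width: 0.355
gripper_force: 59.4
```

Call:
drive_tool --rows '[[[-1, 0, 0, -1, 0, 0, 0], [-1, 0, 0, -1, 0, 0, 0], [-1, 0, 0, -1, 0, 0, 0], [-1, 0, 0, 0, 0, 0, 0]]]'

```text
t: 8.2
tcp_pos: [0.5529, -0.2054, 0.1792]
orientation: [-3.141, 0.0, -1.826]
contact_force: [1.2, 0.9, -1.0]
gripper_width: 0.359
gripper_force: 59.4
```

The stem is in the bore without force. I carry on to just above the "up" seat.

Call:
drive_tool --rows '[[[-1, 0, 0, -2, 0, 0, 0], [-1, 0, 0, -2, 0, 0, 0], [-1, 0, 0, -2, 0, 0, 0], [-1, 0, 0, -2, 0, 0, 0], [-1, 0, 0, -2, 0, 0, 0], [-1, 0, 0, -1, 0, 0, 0], [-1, 0, 0, 0, 0, 0, 0]]]'

```text
t: 8.9
tcp_pos: [0.5529, -0.2054, 0.168]
orientation: [-3.142, 0.0, -1.826]
contact_force: [2.2, 1.3, -0.8]
gripper_width: 0.356
gripper_force: 59.3
```

Call:
drive_tool --rows '[[[-1, 0, 0, -1, 0, 0, 0], [-1, 0, 0, -1, 0, 0, 0], [-1, 0, 0, -1, 0, 0, 0], [-1, 0, 0, 0, 0, 0, 0], [-1, 0, 0, 0, 0, 0, 0]]]'

```text
t: 9.4
tcp_pos: [0.5529, -0.2054, 0.1652]
orientation: [-3.141, 0.0, -1.826]
contact_force: [1.5, 2.3, -0.9]
gripper_width: 0.357
gripper_force: 59.3
```

Call:
drive_tool --rows '[[[-1, 0, 0, -1, 0, 0, 0], [-1, 0, 0, -1, 0, 0, 0], [-1, 0, 0, 0, 0, 0, 0], [-1, 0, 0, 0, 0, 0, 0]]]'

```text
t: 9.8
tcp_pos: [0.5529, -0.2054, 0.1632]
orientation: [-3.141, 0.0, -1.826]
contact_force: [1.7, 2.2, 0.3]
gripper_width: 0.357
gripper_force: 59.3
```

Call:
drive_tool --rows '[[[-1, 0.7, 0.7, -1, 0, 0, 0], [-1, 0, 0, -1, 0, 0, 0], [-1, 0, 0, 0, 0, 0, 0], [-1, 0, 0, 0, 0, 0, 0]]]'

```text
t: 10.2
tcp_pos: [0.553, -0.205, 0.1609]
orientation: [3.14, -0.0, -1.826]
contact_force: [0.8, -0.4, -2.2]
gripper_width: 0.355
gripper_force: 59.3
```

Call:
drive_tool --rows '[[[-1, 0, 0, -1, 0, 0, 0], [-1, 0, 0, -1, 0, 0, 0], [-1, 0, 0, 0, 0, 0, 0], [-1, 0, 0, 0, 0, 0, 0]]]'

```text
t: 10.6
tcp_pos: [0.5533, -0.2049, 0.1592]
orientation: [3.141, -0.0, -1.826]
contact_force: [-0.1, -0.6, -1.1]
gripper_width: 0.357
gripper_force: 59.3
```

Depth is about 27.5 mm with no push-back, so the seat seems to be locked down. I go on to feel for it at 34 mm.

Call:
drive_tool --rows '[[[-1, 0, 0, -1, 0, 0, 0], [-1, 0, 0, -1, 0, 0, 0], [-1, 0, 0, -1, 0, 0, 0], [-1, 0, 0, 0, 0, 0, 0], [-1, 0, 0, 0, 0, 0, 0]]]'

```text
t: 11.1
tcp_pos: [0.5535, -0.2048, 0.1563]
orientation: [3.141, -0.0, -1.826]
contact_force: [-0.3, 0.0, -1.4]
gripper_width: 0.355
gripper_force: 59.3
```

Call:
drive_tool --rows '[[[-1, 0, 0, -1, 0, 0, 0], [-1, 0, 0, -1, 0, 0, 0], [-1, 0, 0, 0, 0, 0, 0], [-1, 0, 0, 0, 0, 0, 0]]]'

```text
t: 11.5
tcp_pos: [0.5535, -0.2048, 0.1543]
orientation: [3.141, -0.0, -1.826]
contact_force: [0.2, 0.1, -1.0]
gripper_width: 0.357
gripper_force: 59.3
```

Call:
drive_tool --rows '[[[-1, 0, 0, -1, 0, 0, 0], [-1, 0, 0, 0, 0, 0, 0], [-1, 0, 0, 0, 0, 0, 0]]]'

```text
t: 11.8
tcp_pos: [0.5535, -0.2048, 0.1533]
orientation: [3.141, -0.0, -1.826]
contact_force: [1.1, -0.1, -1.6]
gripper_width: 0.358
gripper_force: 59.3
```

Call:
drive_tool --rows '[[[-1, 0, 0, -1, 0, 0, 0], [-1, 0, 0, 0, 0, 0, 0], [-1, 0, 0, 0, 0, 0, 0]]]'

```text
t: 12.1
tcp_pos: [0.5537, -0.2048, 0.1526]
orientation: [-3.141, -0.0, -1.826]
contact_force: [-0.4, -0.7, 0.4]
gripper_width: 0.361
gripper_force: 59.4
```

Call:
drive_tool --rows '[[[-1, 0, 0, -1, 0, 0, 0], [-1, 0, 0, 0, 0, 0, 0], [-1, 0, 0, 0, 0, 0, 0]]]'

```text
t: 12.4
tcp_pos: [0.5537, -0.2048, 0.1518]
orientation: [-3.141, -0.0, -1.826]
contact_force: [-0.2, 0.9, 3.4]
gripper_width: 0.36
gripper_force: 59.4
```

The seat is felt at TCP z ≈ 0.1525, a depth of 34 mm. It was already locked down, so no click is needed; I release and withdraw.

Call:
drive_tool --rows '[[[1, 0, 0, 0, 0, 0, 0], [1, 0, 0, 0, 0, 0, 0], [1, 0, 0, 0, 0, 0, 0], [1, 0, 0, 0, 0, 0, 0], [1, 0, 0, 0, 0, 0, 0], [1, 0, 0, 0, 0, 0, 0], [1, 0, 0, 10, 0, 0, 0], [1, 0, 0, 20, 0, 0, 0], [1, 0, 0, 30, 0, 0, 0], [1, 0, 0, 30, 0, 0, 0], [1, 0, 0, 40, 0, 0, 0], [1, 0, 0, 0, 0, 0, 0], [1, 0, 0, 0, 0, 0, 0]]]'

```text
t: 13.7
tcp_pos: [0.5539, -0.2047, 0.2832]
orientation: [-3.138, 0.001, -1.826]
contact_force: [-0.2, -0.4, 0.5]
gripper_width: 0.999
gripper_force: 0.0
```

```bash
python3 - <<'E'
from h import *
ims=[]
for n in ['scene','side','wrist']:
    c=cam(n); im,d=manip.read_camera(n); P=cloud(c,d)
    h=np.hypot(P[...,0]-.5535,P[...,1]+.2048)
    top=P[(h<.019)&(P[...,2]<.2)&(P[...,2]>.16)]; ds=P[(h<.033)&(h>.02)&(P[...,2]>.135)&(P[...,2]<.165)]; dk=P[(h>.034)&(h<.06)&(abs(P[...,2]-.126)<.006)]
    print(n,'grip top',np.percentile(top[:,2],90),'disc top',np.percentile(ds[:,2],[50,80]),'deck',np.median(dk[:,2]))
    b={'scene':(150,310,130,290),'side':(270,430,90,250),'wrist':(200,440,100,340)}[n]; ims.append(cv2.resize(im[b[2]:b[3],b[0]:b[1],::-1],(266,266),interpolation=2))
cv2.imwrite('pics/end.png',np.hstack(ims))
E
```

```text
scene grip top 0.18337269734214232 disc top [0.14865857 0.14939107] deck 0.1272555177472781
side grip top 0.1830204501287995 disc top [0.14718966 0.14864366] deck 0.12553644709119566
wrist grip top 0.18092562750850205 disc top [0.14611269 0.14670065] deck 0.12461116105086051
```

View pics/end.png

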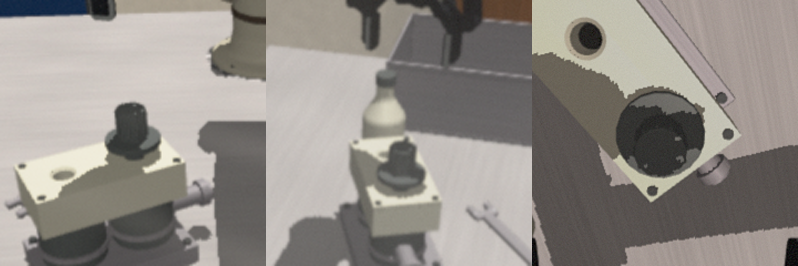

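The cap stands upright in the socket at the pipe end. Its disc top is 22 mm above the deck and its grip top 56 mm, which is the locked-down depth of 34 mm.

```bash
python3 -c "
from bench import manip
print(manip.finish_job())"
```

```text
the job is handed in; nothing more can be done
None
```

The cap is in the socket at the outlet pipe end, released, upright and about 34 mm deep on the seat; the seat was already locked down, so I did not click it, and the job is handed in, though it returned no verdict.

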